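# Put the polishing wheels away in their dust case

## Robot

A 6-joint arm with a two-finger parallel gripper is mounted at the origin on the work surface. World frame = base frame: x ahead of the robot, y to its left, z up, the work surface at z = 0. Lengths are in m, angles in rad, forces in N, time in s.
With the tool pointing down it reaches from about 0.35 to 0.975 m from the base axis. Payload 7.1 kg.
Tool frame: the origin (TCP) lies midway between the tips of the shut fingers; the grasp point (between the pads) lies 19 mm behind it; z points along the fingers, y is the line along which they close (so a half turn about z gives the same grasp; the last joint's range is limited). The gripper opens to 88 mm and grips with 3 to 60 N. Pads are 20 mm wide; open, the fingers measure 115 mm over their backs; the gripper's body (75 mm by 178 mm) begins 61 mm behind the grasp point.
Start: joints at [1.099, 0.423, 1.63, -0, 1.089, -0.019], TCP at [0.273, 0.562, 0.223] pointing down, gripper open.
Joint ranges: [-3, 3], [-0.9, 2.11], [0.09, 2.58], [-1.31, 4.45], [0.11, 2.69], [-2.54, 2.54]. Speed limits (rad/s): [2.39, 2.39, 3.01, 3.14, 3.14, 3.14].

## Interface

Orientations are given as a unit quaternion [x, y, z, w].
In Python, from bench import status, imaging, ticket gives the robot as it stands. The module is installed in compiled form; this text tells all that it offers.
- The arm moves only by the tool send_rows, never from a script. Its argument "increments" is a list of rows, each an object with "gripper": the opening, from -1 (shut) to 1 (fully open), so that 0 is half open; "offset": the shift along the tool's x, y, z in units of 0.05 m (1.0 is 0.05 m), a list of three; "dr": the turn, a rotation vector about the tool's x, y, z in units of 90 degrees (1.0 is 90 degrees), a list of three. In form: [{"gripper": gripper, "offset": [tx, ty, tz], "dr": [rx, ry, rz]}, ...]. A call has 1 to 20 rows; each row shifts and turns the commanded pose from where the row before left it, along the tool's axes as they then stand; what a row does not reach is not made up. A row lasts 1/10 s, in which the tool goes at most 50 mm and 8.59 degrees, less where a joint would pass 70% of its speed; a pose out of reach is approached as far as the arm can. A call with a number of a shift or a turn outside -1 to 1 is refused whole. A call with a gripper value outside its range is refused whole. The fingers move at their own pace and stop on an object; "newtons" is the grip in N (left out, the last holds). Time passes only in rows, so rows that do not move let the fingers close. It gives the time, the measured TCP pose, the force, the opening and the grip force at its end, in the units of the state.
- status.sense(): the state, without advancing time (a new reading comes with each control period).
- imaging.grab_frame(name): name is "scene" or "top" or "wrist"; returns the picture (420x560x3 uint8, red, green, blue); there is no depth.
- imaging.camera_info(name): a dict with "fov_y" (degrees; the focal length in pixels is half the picture's height over the tangent of half this angle, whatever the lens; pixels are square), "cx", "cy" (the principal point, pixels), "dist_coeffs" ([k1, k2, p1, p2, k3] as OpenCV has them; the pictures are not rectified), "R" (3x3) and "t" (3): a world point X has camera coordinates R X + t. Camera axes: x right, y down, z forward; pixel columns grow to the right and rows downward; lengths in m; the calibration is good to about 2 mm. A picture is of the moment at which its call begins: read the wrist's pose just before it. camera_info takes no time and is no camera call; for the wrist camera it gives the pose at the moment of the call.
- ticket.sign_off(): hands the job in; it is judged then, once.
The state is a dict: "time_s": time; "q": joint angles; "qvel": joint speeds; "effort": joint torques, N m; "position": TCP position; "eef_rot": TCP orientation; "ft_force": force on the tool from outside, world axes, zero at the start; "wrist_torque": the same for the moment, N m; "opening": finger opening in m; "gripper_force": force on a finger pad.
Only numpy, scipy, OpenCV 4.12 (cv2) and the standard library are available. Lean on these libraries where they do the work, as an engineer would, in place of code of your own. Each camera call takes 0.05 s, during which the arm holds its last target. There are 200 camera calls.

## Task

The shift is over: move the four polishing wheels from the arbor rack into the storage case, each seated upright and fully down in the socket of its own colour, so that no grit gets onto another wheel's place. Do not tip any wheel over, and set them in rather than dropping them. Then lower the case's clear cover until it is fully closed, without letting it slam.

Things in the scene. Friction and masses are not known exactly. Their poses are not given: they have to be found in the camera images.
- wheel_brown: brown polishing wheel (flat-topped cylinder), upright in the aluminium rack's row at right, 66 mm apart. Origin: on its axis (z, up) at the underside of its steel flange (44 mm wide, 6 thick), resting on the rack plate 65 mm above the bench (28 mm holes). Rubber 38 mm wide, straight from 6 to 34 mm up: grip here; top 43 mm up. Below, the arbor tapers from 22 to 11 mm at 46 mm down. 0.2 kg
- wheel_white: white polishing wheel (domed top), upright in the aluminium rack's row at right, 66 mm apart. Origin: on its axis (z, up) at the underside of its steel flange (44 mm wide, 6 thick), resting on the rack plate 65 mm above the bench (28 mm holes). Rubber 38 mm wide, straight from 6 to 34 mm up: grip here; top 48 mm up. Below, the arbor tapers from 22 to 11 mm at 46 mm down. 0.2 kg
- wheel_blue: blue polishing wheel (cone-shaped top), upright in the aluminium rack's row at right, 66 mm apart. Origin: on its axis (z, up) at the underside of its steel flange (44 mm wide, 6 thick), resting on the rack plate 65 mm above the bench (28 mm holes). Rubber 38 mm wide, straight from 6 to 34 mm up: grip here; top 48 mm up. Below, the arbor tapers from 22 to 11 mm at 46 mm down. 0.2 kg
- wheel_green: green polishing wheel (stepped top), upright in the aluminium rack's row at right, 66 mm apart. Origin: on its axis (z, up) at the underside of its steel flange (44 mm wide, 6 thick), resting on the rack plate 65 mm above the bench (28 mm holes). Rubber 38 mm wide, straight from 6 to 34 mm up: grip here; top 47 mm up. Below, the arbor tapers from 22 to 11 mm at 46 mm down. 0.2 kg
- socket_brown: brown socket block, 64 mm square, one of four in a row, 66 mm apart, filling the black case at left. Origin: centre of its hole in the top face, 62 mm above the bench; hole 28 mm wide, 56 deep; the flange ends up flat on the block. z up, x along the row, +y to the hinge side. Case: 296 mm (x) by 130 (y), its front side 55 mm from the row, its hinge side 75 mm
- socket_white: white socket block, 64 mm square, one of four in a row, 66 mm apart, filling the black case at left. Origin: centre of its hole in the top face, 62 mm above the bench; hole 28 mm wide, 56 deep; the flange ends up flat on the block. z up, x along the row, +y to the hinge side. Case: 296 mm (x) by 130 (y), its front side 55 mm from the row, its hinge side 75 mm
- socket_blue: blue socket block, 64 mm square, one of four in a row, 66 mm apart, filling the black case at left. Origin: centre of its hole in the top face, 62 mm above the bench; hole 28 mm wide, 56 deep; the flange ends up flat on the block. z up, x along the row, +y to the hinge side. Case: 296 mm (x) by 130 (y), its front side 55 mm from the row, its hinge side 75 mm
- socket_green: green socket block, 64 mm square, one of four in a row, 66 mm apart, filling the black case at left. Origin: centre of its hole in the top face, 62 mm above the bench; hole 28 mm wide, 56 deep; the flange ends up flat on the block. z up, x along the row, +y to the hinge side. Case: 296 mm (x) by 130 (y), its front side 55 mm from the row, its hinge side 75 mm
- cover (a joint): Hinge of the case's clear cover, rad: 0 closed, 1.7 to 1.9 at the start (open). Stiff: it stays where it is left; moving it takes 1 to 5 N at the lip. Axis along the top of the case's hinge side, 62 mm above the bench. The cover is a clear box 296 x 130 x 58 mm, open side down when closed; open, it stands up along the hinge side, up to 0.23 m high
- cover_lip (a point): Middle of the yellow lip's upper face (upper when closed); lip on the cover's front edge, 100 mm long, 28 wide, 8 thick. Axes turn with the cover: x along the hinge, y from lip to hinge, z up when closed (away from the case when open). Hinge axis: 144 mm along +y, 8 along -z. Push along -z to close. 14 mm along +y the cover's front wall rises 50 mm along +z
Mind the look-alikes: they are no part of the job. Leave any yellow look-alike of the wheel_white alone. Leave any orange look-alike of the wheel_blue alone.

How it is judged:
By the outcome, as a careful person would: the job done as asked, in the order asked, and still so for the second after the job is handed in, with the robot touching nothing.
It also fails if it takes over 122 s, if anything falls off the work surface, if the arm or the gripper's body presses on something with over 40 N, if the wrist force passes 120 N, or if a joint passes its speed limit or range.

## Working session

There is one attempt and no reset: what is moved stays moved. The work goes in short steps, Python scripts to look and compute and a tool call to move; the robot and the scene stay as the last step left them, time stands still between calls to the robot, and variables do not carry over. Pictures are saved under pics/ and viewed, at most 14 in all, crops included, and the job is handed in when it is done.

Besides the shell and the picture viewer there is one more tool, called after "Emit:" as name(argument=value, ...) on one line, values as JSON. send_rows: Moves the arm, as the interface text tells. Its arguments: {"type":"object","properties":{"increments":{"type":"array"},"newtons":{"type":"number"}},"required":["increments"]}

```bash
mkdir -p pics; python3 - <<'E'
from bench import status, imaging
import cv2, json
s=status.sense(); print(s)
for n in ["scene","top"]:
    im=imaging.grab_frame(n); cv2.imwrite(f"pics/{n}0.png",im[:,:,::-1]); 
    print(n,imaging.camera_info(n))
print(imaging.camera_info("wrist"))
E
```

```text
{'time_s': 0.0, 'q': array([ 1.09895716e+00,  4.23852368e-01,  1.63068604e+00, -1.45051247e-05,
        1.08859559e+00, -1.89795783e-02]), 'qvel': array([ 6.74143015e-04,  1.21951751e-03, -9.60402599e-04, -1.46356553e-03,
        6.51153063e-04, -6.37366110e-05]), 'effort': array([-2.30196616e-03, -5.44618142e+01, -2.73659652e+01,  6.42590644e-02,
        2.27889681e-02, -1.45073718e-04]), 'position': array([0.27317744, 0.56151865, 0.22189606]), 'eef_rot': array([ 2.24496542e-01,  9.74474581e-01, -7.49141699e-04, -1.81006895e-04]), 'ft_force': array([ 0.46151896,  0.2882825 , -0.20242153]), 'wrist_torque': array([-0.02893182, -0.03408407, -0.05287718]), 'gripper_force': 0.0, 'opening': 0.08778648491117022}
scene {'fov_y': 54.755185765168804, 'cx': 284.0916871138617, 'cy': 213.65313954921754, 'dist_coeffs': array([-0.11542688,  0.        ,  0.        ,  0.        ,  0.        ]), 'R': array([[-8.40697053e-01,  5.41505663e-01, -2.86503544e-04],
       [ 4.08186773e-01,  6.33369292e-01, -6.57439653e-01],
       [-3.55825833e-01, -5.52824526e-01, -7.53507147e-01]]), 't': array([ 0.48591846, -0.1696672 ,  1.12424486])}
top {'fov_y': 52.458975494239056, 'cx': 275.66221912112127, 'cy': 201.09335387222103, 'dist_coeffs': array([-0.10689343,  0.        ,  0.        ,  0.        ,  0.        ]), 'R': array([[-0.02568289, -0.99951573, -0.01756957],
       [-0.99870974,  0.02642448, -0.04336601],
       [ 0.04380928,  0.01643314, -0.99890475]]), 't': array([0.01195737, 0.54615535, 0.8187445 ])}
{'fov_y': 58.67462982931309, 'cx': 280.19191401265806, 'cy': 204.51003547722178, 'dist_coeffs': array([-0.08917351,  0.        ,  0.        ,  0.        ,  0.        ]), 'R': array([[ 0.43761689,  0.89915978, -0.00177252],
       [ 0.86320807, -0.41956586,  0.28077806],
       [ 0.25172065, -0.12440327, -0.95977109]]), 't': array([-0.62335709, -0.03474832,  0.39063209])}
```

View pics/scene0.png

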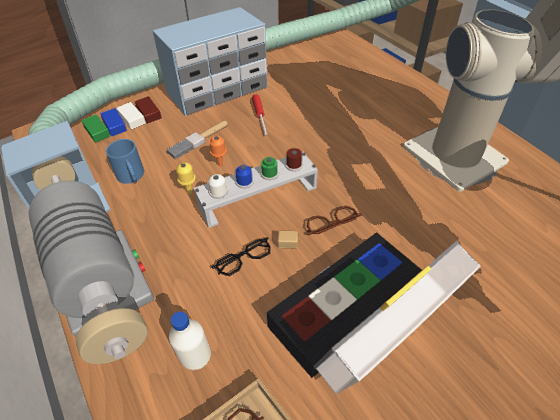

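View pics/top0.png

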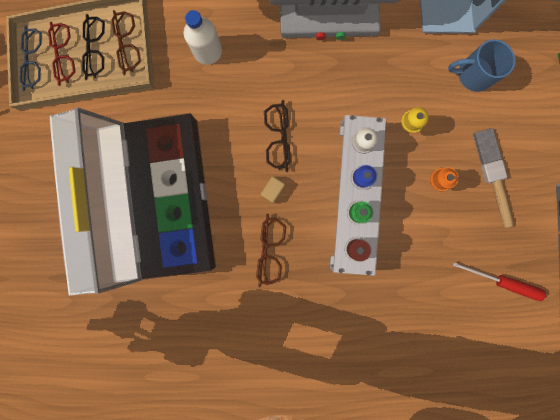

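The scene view shows the rack at centre (wheels white, blue, green, brown) and the open case at lower right. In the top view the wheels run from (366,139) to (359,250). The socket holes run from brown at about (165,142), through white (170,178) and green (174,213), to blue (178,248). The yellow (415,120) and orange (445,179) decoys stand apart.

```bash
cat > h.py <<'E'
import numpy as np, cv2
from bench import status, imaging
from scipy.spatial.transform import Rotation as Ro
def cam(n):
    c=imaging.camera_info(n); f=210/np.tan(np.radians(c["fov_y"]/2))
    return np.array([[f,0,c["cx"]],[0,f,c["cy"]],[0,0,1]]),c["dist_coeffs"],np.array(c["R"]),np.array(c["t"])
def proj(P,c):
    K,d,R,t=c; return cv2.projectPoints(np.asarray(P,float).reshape(-1,1,3),cv2.Rodrigues(R)[0],t,K,d)[0].reshape(-1,2)
def back(uv,z,c):
    K,d,R,t=c; n=cv2.undistortPoints(np.asarray(uv,float).reshape(-1,1,2),K,d).reshape(-1,2)
    D=np.c_[n,np.ones(len(n))]@R; C=-R.T@t
    return C+D*((z-C[2])/D[:,2])[:,None]
def ring(x,y,z,r,n=24):
    a=np.linspace(0,2*np.pi,n,endpoint=False); return np.c_[x+r*np.cos(a),y+r*np.sin(a),0*a+z]
E
cat > m.py <<'E'
from h import *
im=cv2.imread("pics/top0.png"); hsv=cv2.cvtColor(im,cv2.COLOR_BGR2HSV); c=cam("top")
H,S,V=[hsv[...,i].astype(int) for i in range(3)]
m={"blue":(abs(H-118)<12)&(S>120)&(V>50),"green":(abs(H-62)<18)&(S>100)&(V>40),
"white":(S<50)&(V>130),"brown":((H<9)|(H>172))&(S>110)&(V<150)}
def blob(mask,x0,y0,x1,y1):
    k=np.zeros(mask.shape,np.uint8); k[y0:y1,x0:x1]=mask[y0:y1,x0:x1]
    n,l,s,ce=cv2.connectedComponentsWithStats(k); i=1+np.argmax(s[1:,4]); return s[i],l==i
for col,y in dict(brown=142,white=178,green=213,blue=248).items():
    s,l=blob(m[col],140,y-25,205,y+25); cnt=cv2.findContours(l.astype(np.uint8),0,2)[0][0]
    r=cv2.minAreaRect(cnt); p=back([r[0]],.062,c)[0]; print("socket",col,s,np.round(r[0],1),np.round(r[1],1),round(r[2],1),p.round(4))
for col,y in dict(white=139,blue=177,green=212,brown=250).items():
    s,l=blob(m[col],338,y-17,384,y+17); ys,xs=np.nonzero(l); u=[xs.mean(),ys.mean()]
    print("wheel",col,s,np.round(u,1),back([u],.09,c)[0].round(4))
big=np.hstack([cv2.resize(im[95:275,40:215],None,fx=3,fy=3,interpolation=2)[:540,125:525],cv2.resize(im[105:285,320:454],None,fx=3,fy=3,interpolation=2)])
cv2.imwrite("pics/c0.png",big); print(big.shape)
E
python3 m.py
```

```text
socket brown [ 146  124   38   38 1070] [164.6 142.6] [34.6 33.9] 82.4 [0.659  0.2016 0.062 ]
socket white [151 158  36  39 917] [168.6 177.2] [34.2 34. ] 82.4 [0.5938 0.1946 0.062 ]
socket green [ 155  194   38   38 1047] [173.  212.7] [34.2 34.2] 82.4 [0.5276 0.1872 0.062 ]
socket blue [ 159  229   38   38 1070] [177.4 247.6] [35.  34.4] 82.9 [0.4631 0.1802 0.062 ]
wheel white [ 340  122   44   34 1212] [360.1 138. ] [ 0.6515 -0.157   0.09  ]
wheel blue [353 165  23  22 333] [363.8 176.2] [ 0.5829 -0.161   0.09  ]
wheel green [349 202  23  21 336] [360.1 212.1] [ 0.5194 -0.1522  0.09  ]
wheel brown [347 240  24  21 348] [358.1 249.6] [ 0.4535 -0.1465  0.09  ]
(540, 802, 3)
```

View pics/c0.png

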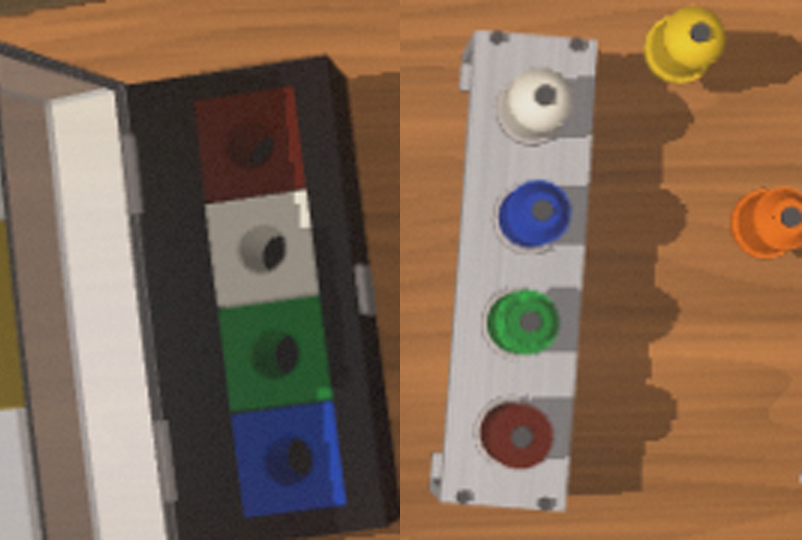

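The crop confirms the layout: the sockets are brown, white, green and blue from high x to low x, spaced 66 mm. The wheels' top spots are at about (368.3,136.3), (367.7,175), (363.7,212) and (360.7,250.3). I'll rise while turning the tool, and compute the wheel row from those spots.

Emit:
send_rows(increments=[{"gripper": 0.3,"offset": [0,0,-0.6],"dr": [0,0,0.09]},{"gripper": 0.3,"offset": [0,0,-0.6],"dr": [0,0,0.09]},{"gripper": 0.3,"offset": [0,0,-0.6],"dr": [0,0,0.09]},{"gripper": 0.3,"offset": [0,0,-0.5],"dr": [0,0,0.09]},{"gripper": 0.3,"offset": [0,0,-0.3],"dr": [0,0,0.09]},{"gripper": 0.3,"offset": [0,0,0],"dr": [0,0,0.09]},{"gripper": 0.3,"offset": [0,0,0],"dr": [0,0,0.09]},{"gripper": 0.3,"offset": [0,0,0],"dr": [0,0,0.08]}])

```text
time_s: 0.9
position: [0.2732, 0.5618, 0.3524]
eef_rot: [0.708, 0.706, -0.0, 0.0]
ft_force: [-0.8, -0.6, 0.5]
opening: 0.0572
gripper_force: 0.0
```

```bash
cat >> h.py <<'E'
def row4(P):  # fit 4 collinear pts 66 mm apart -> fitted points, angle, residual mm
    P=np.array(P)[:,:2]; k=np.arange(4)-1.5; d=k@(P-P.mean(0)); d/=np.linalg.norm(d)
    F=P.mean(0)+k[:,None]*.066*d; return F,np.degrees(np.arctan2(d[1],d[0])),(P-F)*1e3
def go(target,ang=None):  # increments to reach target TCP (tool axes, units)
    s=status.sense(); R=Ro.from_quat(s["eef_rot"]).as_matrix(); d=np.asarray(target)-s["position"]
    y=np.degrees(np.arctan2(R[1,1],R[0,1])); print("t",round(s["time_s"],2),"pos",s["position"].round(4),"yaw",round(y,2),"tilt",np.degrees(np.arccos(-R[2,2])).round(2),"open",round(s["opening"],4),"F",s["ft_force"].round(1))
    print("  offset units in current axes",(R.T@d/.05).round(3), "" if ang is None else f"dr z {(y-ang)/90:.4f}; world-after-turn axes {(Ro.from_euler('z',ang-y,degrees=True).as_matrix()@R).T@d/.05}")
E
python3 - <<'E'
from h import *
c=cam("top")
u=[(360.7,250.3),(363.7,212),(367.7,175),(368.3,136.3)]
P=np.vstack([back([a],z,c) for a,z in zip(u,[.108,.112,.113,.113])])
print("wheels br,gr,bl,wh",row4(P)); m=row4(P)[0].mean(0)
print("sockets bl,gr,wh,br",row4([(.4631,.1802),(.5276,.1872),(.5938,.1946),(.659,.2016)]))
go([.56,.17,.33],-4); go([*m,.25],-4)
E
```

```text
wheels br,gr,bl,wh (array([[ 0.45278316, -0.14803856],
       [ 0.51844096, -0.1547507 ],
       [ 0.58409877, -0.16146284],
       [ 0.64975657, -0.16817498]]), np.float64(-5.837021292481415), array([[ 0.80070509,  0.23001489],
       [ 0.75724677,  0.44539492],
       [-1.55126533, -1.82264156],
       [-0.00668652,  1.14723175]]))
sockets bl,gr,wh,br (array([[0.4624632 , 0.18012422],
       [0.52807107, 0.18730807],
       [0.59367893, 0.19449193],
       [0.6592868 , 0.20167578]]), np.float64(6.2488140629836835), array([[ 0.63680055,  0.07578364],
       [-0.47106648, -0.10807212],
       [ 0.12106648,  0.10807212],
       [-0.28680055, -0.07578364]]))
t 0.9 pos [0.2732 0.5618 0.3524] yaw -0.17 tilt 0.03 open 0.0572 F [-0.8 -0.6  0.5]
  offset units in current axes [-7.819  5.758  0.451] dr z 0.0426; world-after-turn axes [-7.41638761  6.26778091  0.45044954]
t 0.9 pos [0.2732 0.5618 0.3524] yaw -0.17 tilt 0.03 open 0.0572 F [-0.8 -0.6  0.5]
  offset units in current axes [-14.381   5.602   2.054] dr z 0.0426; world-after-turn axes [-13.97388515   6.55182125   2.05377569]
```

Emit:
send_rows(increments=[{"gripper": 0.3,"offset": [-0.71,0.52,0],"dr": [0,0,0]},{"gripper": 0.3,"offset": [-0.71,0.52,0],"dr": [0,0,0]},{"gripper": 0.3,"offset": [-0.71,0.52,0],"dr": [0,0,0]},{"gripper": 0.3,"offset": [-0.71,0.52,0],"dr": [0,0,0]},{"gripper": 0.3,"offset": [-0.71,0.52,0],"dr": [0,0,0]},{"gripper": 0.3,"offset": [-0.71,0.52,0],"dr": [0,0,0]},{"gripper": 0.3,"offset": [-0.71,0.52,0],"dr": [0,0,0]},{"gripper": 0.3,"offset": [-0.71,0.52,0],"dr": [0,0,0]},{"gripper": 0.3,"offset": [-0.71,0.52,0.1],"dr": [0,0,0]},{"gripper": 0.3,"offset": [-0.71,0.52,0.2],"dr": [0,0,0]},{"gripper": 0.3,"offset": [-0.71,0.52,0.1],"dr": [0,0,0]},{"gripper": 0.3,"offset": [0,0,0],"dr": [0,0,0]}])

```text
time_s: 2.1
position: [0.5622, 0.1683, 0.3312]
eef_rot: [0.708, 0.706, -0.001, 0.0]
ft_force: [0.2, -0.6, -0.2]
opening: 0.0571
gripper_force: 0.0
```

```bash
python3 - <<'E'
from h import *
go([.5513,-.1581,.25],-5.84)
c=cam("wrist"); im=imaging.grab_frame("wrist")[:,:,::-1].copy(); cv2.imwrite("pics/w1.png",im)
o=im.copy()
for p in [(.4625,.1801),(.5281,.1873),(.5937,.1945),(.6593,.2017)]:
    cv2.polylines(o,[proj(ring(*p,.062,.014),c).round().astype(int)],True,(0,255,255),1)
cv2.imwrite("pics/w1o.png",o)
E
```

```text
t 2.1 pos [0.5622 0.1683 0.3312] yaw -0.11 tilt 0.12 open 0.0571 F [ 0.2 -0.6 -0.2]
  offset units in current axes [-6.526 -0.204  1.636] dr z 0.0637; world-after-turn axes [-6.51430772  0.44925216  1.63489658]
```

View pics/w1o.png

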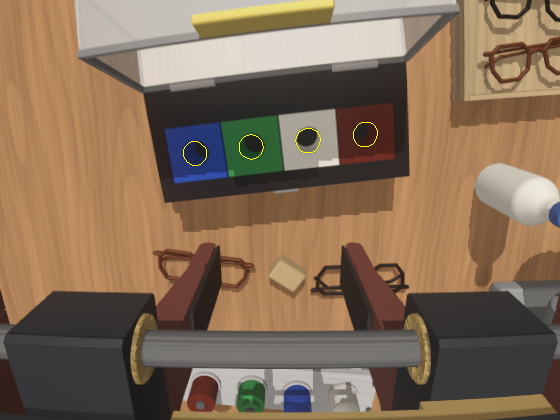

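The wrist view shows the projected rings sitting on all four holes (row about 133–153), so the socket estimates hold. The rack is at the bottom, behind the fingers. Next I look over the rack.

Emit:
send_rows(increments=[{"gripper": 0.3,"offset": [-0.8,0,0],"dr": [0,0,0]},{"gripper": 0.3,"offset": [-0.8,0,0],"dr": [0,0,0]},{"gripper": 0.3,"offset": [-0.8,0,0],"dr": [0,0,0]},{"gripper": 0.3,"offset": [-0.8,0,0],"dr": [0,0,0]},{"gripper": 0.3,"offset": [-0.8,0,0],"dr": [0,0,0]},{"gripper": 0.3,"offset": [-0.8,0,0],"dr": [0,0,0]},{"gripper": 0.3,"offset": [-0.8,0,0],"dr": [0,0,0]},{"gripper": 0.3,"offset": [-0.8,0,0],"dr": [0,0,0]},{"gripper": 0.3,"offset": [-0.8,0,0],"dr": [0,0,0.064]},{"gripper": 0.3,"offset": [0,0,0],"dr": [0,0,0]},{"gripper": 0.3,"offset": [0,0,0],"dr": [0,0,0]}])

```text
time_s: 3.25
position: [0.5613, -0.187, 0.3325]
eef_rot: [0.741, 0.672, 0.0, -0.0]
ft_force: [-0.1, 0.7, 0.5]
opening: 0.0572
gripper_force: 0.0
```

```bash
python3 - <<'E'
from h import *
go([.65,-.168,.15],-5.84)
c=cam("wrist"); im=imaging.grab_frame("wrist")[:,:,::-1].copy(); cv2.imwrite("pics/w2.png",im)
o=im.copy()
for p,h in zip([(.4528,-.148),(.5184,-.1547),(.5841,-.1615),(.6498,-.1682)],[.043,.047,.048,.048]):
    cv2.polylines(o,[proj(ring(*p,.065,.022),c).round().astype(int)],True,(0,255,255),1)
    cv2.polylines(o,[proj(ring(*p,.099,.019),c).round().astype(int)],True,(255,0,255),1)
    q=proj([(*p,.065+h)],c)[0].round().astype(int); o[q[1],q[0]]=(0,255,0)
cv2.imwrite("pics/w2o.png",np.vstack([im[60:210,80:480],o[60:210,80:480]]).repeat(2,0).repeat(2,1)[:600])
E
```

```text
t 3.25 pos [ 0.5613 -0.187   0.3325] yaw -5.59 tilt 0.05 open 0.0572 F [-0.1  0.7  0.5]
  offset units in current axes [0.548 1.73  3.65 ] dr z 0.0027; world-after-turn axes [0.55547828 1.72782668 3.65030198]
```

View pics/w2o.png

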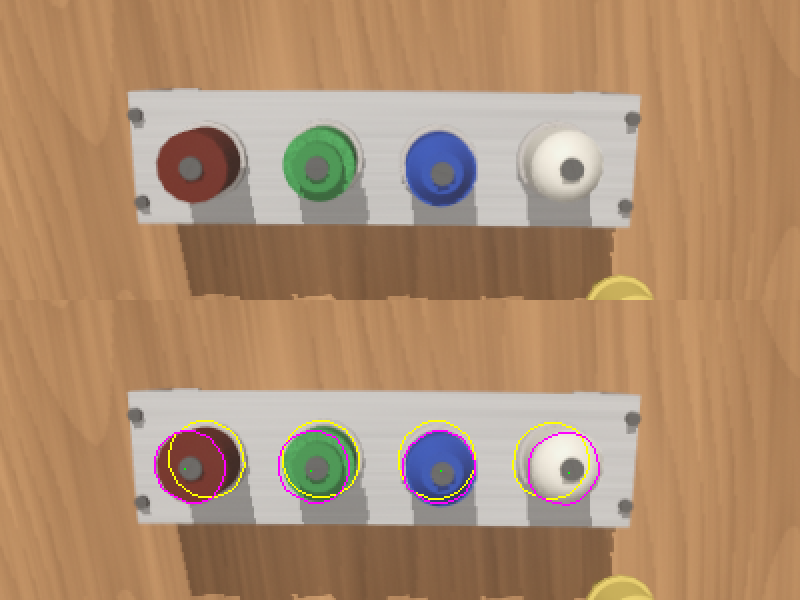

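The rings land within about 1–2 mm, with the spots (2x crop) at brown (190,168), green (317,168), blue (443,174) and white (572,169). The wheels have play in their holes, so I compute each one individually.

```bash
cat > t.py <<'E'
from h import *
ct=cam("top"); cw=cam("wrist")
u=[(360.7,250.3),(363.7,212),(367.7,175),(368.3,136.3)]; w=[(190,168),(317,168),(443,174),(572,169)]
for n,a,b,z in zip("brown green blue white".split(),u,w,[.108,.112,.113,.113]):
    p=back([a],z,ct)[0]; q=back([(80+b[0]/2,60+b[1]/2)],z,cw)[0]; print(n,p.round(4),q.round(4))
E
python3 t.py; python3 - <<'E'
from h import *
im=cv2.imread("pics/w1.png"); 
# holes: sockets by segmentation in wrist pic, pose recorded for pic 1
E
```

```text
brown [ 0.4536 -0.1478  0.108 ] [ 0.4557 -0.1475  0.108 ]
green [ 0.5192 -0.1543  0.112 ] [ 0.5221 -0.1538  0.112 ]
blue [ 0.5825 -0.1633  0.113 ] [ 0.5858 -0.1629  0.113 ]
white [ 0.6497 -0.167   0.113 ] [ 0.6517 -0.1665  0.113 ]
```

```bash
python3 - <<'E'
from h import *
K,d,R,t=cam("wrist"); s=status.sense(); Rt=Ro.from_quat(s["eef_rot"]).as_matrix(); p=s["position"]
# hand-eye: X_cam = A X_tool + b
A=R@Rt; b=R@p+t
y=np.radians(-.11); R1=np.array([[-np.sin(y),np.cos(y),0],[np.cos(y),np.sin(y),0],[0,0,-1]]); p1=np.array([.5622,.1683,.3312])
c1=(K,d,A@R1.T,b-A@R1.T@p1)
im=cv2.imread("pics/w1.png"); hsv=cv2.cvtColor(im,cv2.COLOR_BGR2HSV); H,S,V=[hsv[...,i].astype(int) for i in range(3)]
m={"blue":(abs(H-118)<12)&(S>120)&(V>50),"green":(abs(H-62)<18)&(S>100)&(V>40),"white":(S<60)&(V>110),"brown":((H<9)|(H>172))&(S>110)&(V<150)}
for col,(x,yy) in dict(blue=(195,153),green=(251,147),white=(308,140),brown=(365,134)).items():
    k=np.zeros(H.shape,np.uint8); k[yy-38:yy+42,x-36:x+36]=m[col][yy-38:yy+42,x-36:x+36]
    n,l,st,_=cv2.connectedComponentsWithStats(k); i=1+np.argmax(st[1:,4])
    r=cv2.minAreaRect(cv2.findContours((l==i).astype(np.uint8),0,2)[0][0]); print(col,np.round(r[0],1),np.round(r[1],1),back([r[0]],.062,c1)[0].round(4))
go([.6507,-.1668,.074])
E
```

```text
blue [195.8 152.8] [56. 57.] [0.4645 0.1809 0.062 ]
green [251.8 145.9] [55.9 56.6] [0.53   0.1885 0.062 ]
white [309.  139.4] [56.5 57.1] [0.5957 0.1959 0.062 ]
brown [366.  133.3] [56.6 58.2] [0.661  0.2031 0.062 ]
t 3.3 pos [ 0.5614 -0.1863  0.3326] yaw -5.52 tilt 0.05 open 0.0571 F [-0.5  0.8 -0. ]
  offset units in current axes [0.557 1.743 5.171]
```

Emit:
send_rows(increments=[{"gripper": 0.3,"offset": [0.19,0.58,0.4],"dr": [0,0,0]},{"gripper": 0.3,"offset": [0.19,0.58,0.6],"dr": [0,0,0]},{"gripper": 0.3,"offset": [0.19,0.58,0.7],"dr": [0,0,0]},{"gripper": 0.3,"offset": [0,0,0.7],"dr": [0,0,0]},{"gripper": 0.3,"offset": [0,0,0.5],"dr": [0,0,0]},{"gripper": 0.3,"offset": [0,0,0.3],"dr": [0,0,0]},{"gripper": 0.3,"offset": [0,0,0],"dr": [0,0,0]}])

```text
time_s: 4.0
position: [0.6496, -0.1658, 0.1706]
eef_rot: [0.74, 0.672, -0.001, -0.002]
ft_force: [0.1, -0.2, -0.1]
opening: 0.0572
gripper_force: 0.0
```

```bash
python3 - <<'E'
from h import *
go([.6507,-.1668,.074])
cv2.imwrite("pics/w3.png",imaging.grab_frame("wrist")[:,:,::-1])
E
```

```text
t 4.0 pos [ 0.6496 -0.1658  0.1706] yaw -5.48 tilt 0.23 open 0.0572 F [ 0.1 -0.2 -0.1]
  offset units in current axes [-0.019  0.03   1.933]
```

View pics/w3.png

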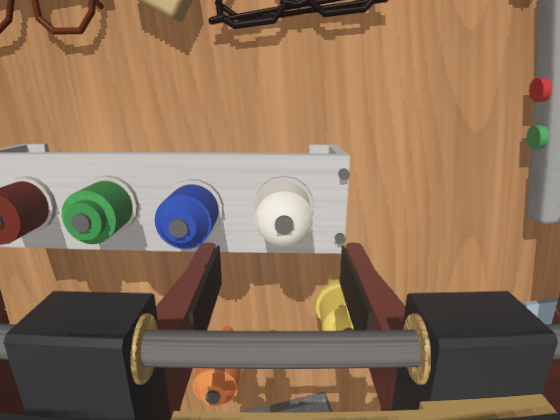

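The white wheel (283,215) is centred between the fingers (midline about 281). I descend and grip.

Emit:
send_rows(increments=[{"gripper": 0.3,"offset": [0,0.03,0.6],"dr": [0,0,0]},{"gripper": 0.3,"offset": [0,0,0.6],"dr": [0,0,0]},{"gripper": 0.3,"offset": [0,0,0.4],"dr": [0,0,0]},{"gripper": 0.3,"offset": [0,0,0.2],"dr": [0,0,0]},{"gripper": 0.3,"offset": [0,0,0.13],"dr": [0,0,0]},{"gripper": 0.3,"offset": [0,0,0],"dr": [0,0,0]},{"gripper": -0.3,"offset": [0,0,0],"dr": [0,0,0]},{"gripper": -0.3,"offset": [0,0,0],"dr": [0,0,0]},{"gripper": -0.3,"offset": [0,0,0],"dr": [0,0,0]},{"gripper": -0.3,"offset": [0,0,0],"dr": [0,0,0]},{"gripper": -0.3,"offset": [0,0,0],"dr": [0,0,0]}], newtons=25)

```text
time_s: 5.15
position: [0.6526, -0.1681, 0.0772]
eef_rot: [0.741, 0.672, 0.0, 0.0]
ft_force: [-1.1, -0.4, 6.1]
opening: 0.0376
gripper_force: 25.0
```

```bash
python3 - <<'E'
from h import *
print(status.sense()["gripper_force"]); go([.6507,-.1668,.074])
E
```

```text
25.001383423805237
t 5.15 pos [ 0.6526 -0.1681  0.0772] yaw -5.6 tilt 0.04 open 0.0376 F [-1.1 -0.4  6.1]
  offset units in current axes [ 0.022 -0.04   0.063]
```

Emit:
send_rows(increments=[{"gripper": -0.3,"offset": [0,0,-0.2],"dr": [0,0,0]},{"gripper": -0.3,"offset": [0,0,-0.5],"dr": [0,0,0]},{"gripper": -0.3,"offset": [0,0,-0.6],"dr": [0,0,0]},{"gripper": -0.3,"offset": [0,0,-0.6],"dr": [0,0,0]},{"gripper": -0.3,"offset": [0,0,-0.4],"dr": [0,0,-0.066]},{"gripper": -0.3,"offset": [0,0,-0.2],"dr": [0,0,-0.066]},{"gripper": -0.3,"offset": [0,0,0],"dr": [0,0,0]}])

```text
time_s: 5.85
position: [0.6533, -0.1682, 0.2035]
eef_rot: [0.667, 0.745, 0.001, 0.002]
ft_force: [0.0, -0.2, -2.8]
opening: 0.0376
gripper_force: 25.0
```

```bash
python3 - <<'E'
from h import *
s=status.sense(); print(s["gripper_force"],s["wrist_torque"].round(2)); go([.5948,.1952,.19],6.25)
E
```

```text
24.99873161315918 [-0.02  0.09  0.03]
t 5.85 pos [ 0.6533 -0.1682  0.2035] yaw 6.33 tilt 0.21 open 0.0376 F [ 0.  -0.2 -2.8]
  offset units in current axes [ 7.354 -0.363  0.259] dr z 0.0009; world-after-turn axes [ 7.35338708 -0.37278484  0.25910501]
```

Emit:
send_rows(increments=[{"gripper": -0.3,"offset": [0.3,0,0],"dr": [0,0,0]},{"gripper": -0.3,"offset": [0.6,-0.04,0],"dr": [0,0,0]},{"gripper": -0.3,"offset": [0.8,-0.04,0],"dr": [0,0,0]},{"gripper": -0.3,"offset": [0.8,-0.04,0],"dr": [0,0,0]},{"gripper": -0.3,"offset": [0.8,-0.04,0],"dr": [0,0,0]},{"gripper": -0.3,"offset": [0.8,-0.04,0],"dr": [0,0,0]},{"gripper": -0.3,"offset": [0.8,-0.04,0],"dr": [0,0,0]},{"gripper": -0.3,"offset": [0.8,-0.04,0],"dr": [0,0,0]},{"gripper": -0.3,"offset": [0.8,-0.04,0],"dr": [0,0,0]},{"gripper": -0.3,"offset": [0.55,-0.05,0],"dr": [0,0,0]},{"gripper": -0.3,"offset": [0.3,0,0.2],"dr": [0,0,0]},{"gripper": -0.3,"offset": [0,0,0.3],"dr": [0,0,0]},{"gripper": -0.3,"offset": [0,0,0.2],"dr": [0,0,0]},{"gripper": -0.3,"offset": [0,0,0],"dr": [0,0,0]},{"gripper": -0.3,"offset": [0,0,0],"dr": [0,0,0]}])

```text
time_s: 7.35
position: [0.5937, 0.1939, 0.1654]
eef_rot: [0.668, 0.744, -0.001, -0.0]
ft_force: [0.4, 0.9, -1.5]
opening: 0.0374
gripper_force: 25.0
```

```bash
python3 - <<'E'
from h import *
go([.5948,.1952,.0742],6.25)
a=imaging.grab_frame("wrist")[:,:,::-1]; b=imaging.grab_frame("scene")[:,:,::-1]
cv2.imwrite("pics/p1.png",np.hstack([cv2.resize(a[130:420,130:430],(400,387)),cv2.resize(b[200:400,250:480],(400,387),interpolation=2)]))
E
```

```text
t 7.35 pos [0.5937 0.1939 0.1654] yaw 6.17 tilt 0.09 open 0.0374 F [ 0.4  0.9 -1.5]
  offset units in current axes [0.023 0.028 1.823] dr z -0.0009; world-after-turn axes [0.02323839 0.02790317 1.82317268]
```

View pics/p1.png

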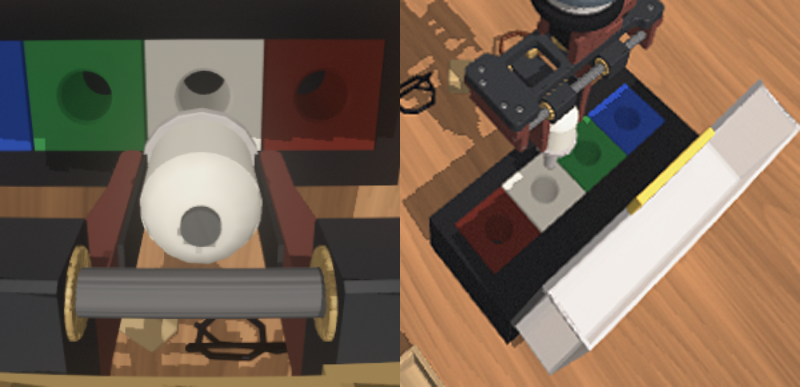

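The wheel is upright in the grip and its column matches the white hole (about 203). I lower it most of the way and check the force.

Emit:
send_rows(increments=[{"gripper": -0.3,"offset": [0.02,0.02,0.3],"dr": [0,0,0]},{"gripper": -0.3,"offset": [0,0,0.4],"dr": [0,0,0]},{"gripper": -0.3,"offset": [0,0,0.4],"dr": [0,0,0]},{"gripper": -0.3,"offset": [0,0,0.3],"dr": [0,0,0]},{"gripper": -0.3,"offset": [0,0,0.2],"dr": [0,0,0]},{"gripper": -0.3,"offset": [0,0,0.1],"dr": [0,0,0]},{"gripper": -0.3,"offset": [0,0,0],"dr": [0,0,0]}])

```text
time_s: 8.15
position: [0.5944, 0.1963, 0.0806]
eef_rot: [0.667, 0.745, -0.0, -0.0]
ft_force: [0.5, 0.3, -1.6]
opening: 0.0375
gripper_force: 25.0
```

```bash
python3 - <<'E'
from h import *
go([.5948,.1952,.0742],6.25)
E
```

```text
t 8.15 pos [0.5944 0.1963 0.0806] yaw 6.27 tilt 0.05 open 0.0375 F [ 0.5  0.3 -1.6]
  offset units in current axes [-0.023  0.005  0.128] dr z 0.0003; world-after-turn axes [-0.02280979  0.00485505  0.12780555]
```

Emit:
send_rows(increments=[{"gripper": -0.3,"offset": [0,0,0.06],"dr": [0,0,0]},{"gripper": -0.3,"offset": [0,0,0.05],"dr": [0,0,0]},{"gripper": -0.3,"offset": [0,0,0.02],"dr": [0,0,0]},{"gripper": -0.3,"offset": [0,0,0],"dr": [0,0,0]}])

```text
time_s: 8.55
position: [0.5947, 0.1964, 0.0748]
eef_rot: [0.667, 0.745, 0.0, 0.0]
ft_force: [0.0, 0.1, -2.8]
opening: 0.0375
gripper_force: 25.0
```

Emit:
send_rows(increments=[{"gripper": -0.3,"offset": [0,0,0.02],"dr": [0,0,0]},{"gripper": -0.3,"offset": [0,0,0.02],"dr": [0,0,0]},{"gripper": -0.3,"offset": [0,0,0],"dr": [0,0,0]}])

```text
time_s: 8.85
position: [0.5949, 0.1965, 0.0743]
eef_rot: [0.667, 0.745, 0.0, 0.0]
ft_force: [-4.2, -0.7, 10.5]
opening: 0.0377
gripper_force: 25.0
```

Contact is at z 0.0743, matching the seated prediction of 0.0742. I release, retreat straight up and go over to the blue wheel.

Emit:
send_rows(increments=[{"gripper": 0.3,"offset": [0,0,0],"dr": [0,0,0]},{"gripper": 0.3,"offset": [0,0,0],"dr": [0,0,0]},{"gripper": 0.3,"offset": [0,0,0],"dr": [0,0,0]},{"gripper": 0.3,"offset": [0,0,-0.3],"dr": [0,0,0]},{"gripper": 0.3,"offset": [0,0,-0.6],"dr": [0,0,0]},{"gripper": 0.3,"offset": [0,0,-0.7],"dr": [0,0,0]},{"gripper": 0.3,"offset": [-0.79,-0.11,-0.1],"dr": [0,0,0]},{"gripper": 0.3,"offset": [-0.79,-0.11,0],"dr": [0,0,0]},{"gripper": 0.3,"offset": [-0.79,-0.11,0],"dr": [0,0,0]},{"gripper": 0.3,"offset": [-0.79,-0.11,0],"dr": [0,0,0]},{"gripper": 0.3,"offset": [-0.79,-0.11,0],"dr": [0,0,0]},{"gripper": 0.3,"offset": [-0.79,-0.11,0],"dr": [0,0,0]},{"gripper": 0.3,"offset": [-0.79,-0.11,0],"dr": [0,0,0]},{"gripper": 0.3,"offset": [-0.79,-0.11,0],"dr": [0,0,0]},{"gripper": 0.3,"offset": [-0.79,-0.11,0],"dr": [0,0,0]},{"gripper": 0.3,"offset": [0,0,0],"dr": [0,0,0.067]},{"gripper": 0.3,"offset": [0,0,0],"dr": [0,0,0.067]},{"gripper": 0.3,"offset": [0,0,0],"dr": [0,0,0]},{"gripper": 0.3,"offset": [0,0,0],"dr": [0,0,0]}])

```text
time_s: 10.75
position: [0.5845, -0.1623, 0.1583]
eef_rot: [0.741, 0.672, 0.0, 0.0]
ft_force: [0.7, 1.0, 0.3]
opening: 0.0575
gripper_force: 0.0
```

```bash
python3 - <<'E'
from h import *
go([.5847,-.1635,.076],-5.84)
a=imaging.grab_frame("wrist")[:,:,::-1]; b=imaging.grab_frame("top")[:,:,::-1]
cv2.imwrite("pics/p2.png",np.hstack([cv2.resize(a[60:350,100:460],(450,362)),cv2.resize(b[100:300,40:233],(350,362),interpolation=2)]))
E
```

```text
t 10.75 pos [ 0.5845 -0.1623  0.1583] yaw -5.62 tilt 0.04 open 0.0575 F [0.7 1.  0.3]
  offset units in current axes [-0.022  0.006  1.647] dr z 0.0025; world-after-turn axes [-0.02227233  0.00620772  1.64667352]
```

View pics/p2.png

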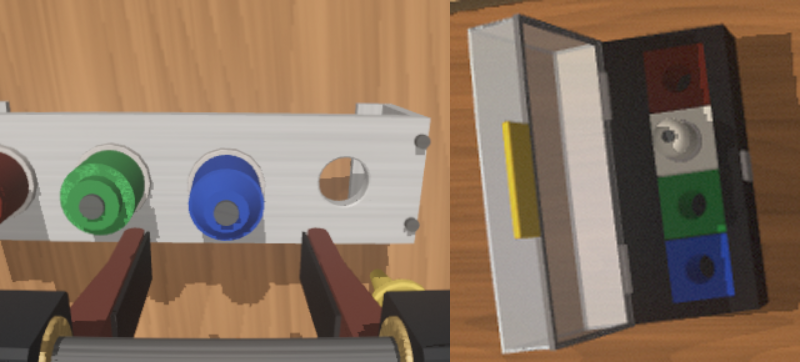

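White sits in its socket, and blue (226,200 in the crop) is centred between the fingers. I descend, grip and lift.

Emit:
send_rows(increments=[{"gripper": 0.3,"offset": [-0.02,0,0.5],"dr": [0,0,0]},{"gripper": 0.3,"offset": [0,0,0.5],"dr": [0,0,0]},{"gripper": 0.3,"offset": [0,0,0.4],"dr": [0,0,0]},{"gripper": 0.3,"offset": [0,0,0.2],"dr": [0,0,0]},{"gripper": 0.3,"offset": [0,0,0.05],"dr": [0,0,0]},{"gripper": 0.3,"offset": [0,0,0],"dr": [0,0,0]},{"gripper": -0.3,"offset": [0,0,0],"dr": [0,0,0]},{"gripper": -0.3,"offset": [0,0,0],"dr": [0,0,0]},{"gripper": -0.3,"offset": [0,0,0],"dr": [0,0,0]},{"gripper": -0.3,"offset": [0,0,0],"dr": [0,0,0]}])

```text
time_s: 11.85
position: [0.5847, -0.1635, 0.076]
eef_rot: [0.742, 0.671, 0.0, 0.001]
ft_force: [0.6, 0.6, 4.1]
opening: 0.0372
gripper_force: 25.0
```

Emit:
send_rows(increments=[{"gripper": -0.3,"offset": [0,0,-0.2],"dr": [0,0,0]},{"gripper": -0.3,"offset": [0,0,-0.5],"dr": [0,0,0]},{"gripper": -0.3,"offset": [0,0,-0.6],"dr": [0,0,0]},{"gripper": -0.3,"offset": [0,0,-0.6],"dr": [0,0,0]},{"gripper": -0.3,"offset": [0,0,-0.4],"dr": [0,0,-0.066]},{"gripper": -0.3,"offset": [0,0,-0.2],"dr": [0,0,-0.066]},{"gripper": -0.3,"offset": [0,0,0],"dr": [0,0,0]}])

```text
time_s: 12.55
position: [0.585, -0.1636, 0.2023]
eef_rot: [0.668, 0.744, 0.001, 0.001]
ft_force: [0.0, 0.6, -2.1]
opening: 0.0374
gripper_force: 25.0
```

```bash
python3 - <<'E'
from h import *
go([.4635,.1818,.165],6.25)
E
```

```text
t 12.55 pos [ 0.585  -0.1636  0.2023] yaw 6.15 tilt 0.19 open 0.0374 F [ 0.   0.6 -2.1]
  offset units in current axes [ 7.13  -1.678  0.733] dr z -0.0011; world-after-turn axes [ 7.13292849 -1.66535728  0.73269055]
```

Emit:
send_rows(increments=[{"gripper": -0.3,"offset": [0.3,0,0],"dr": [0,0,0]},{"gripper": -0.3,"offset": [0.6,-0.18,0],"dr": [0,0,0]},{"gripper": -0.3,"offset": [0.8,-0.19,0],"dr": [0,0,0]},{"gripper": -0.3,"offset": [0.8,-0.19,0],"dr": [0,0,0]},{"gripper": -0.3,"offset": [0.8,-0.19,0],"dr": [0,0,0]},{"gripper": -0.3,"offset": [0.8,-0.19,0],"dr": [0,0,0]},{"gripper": -0.3,"offset": [0.8,-0.19,0],"dr": [0,0,0]},{"gripper": -0.3,"offset": [0.8,-0.19,0],"dr": [0,0,0]},{"gripper": -0.3,"offset": [0.8,-0.19,0],"dr": [0,0,0]},{"gripper": -0.3,"offset": [0.43,-0.16,0],"dr": [0,0,0]},{"gripper": -0.3,"offset": [0.2,0,0.2],"dr": [0,0,0]},{"gripper": -0.3,"offset": [0,0,0.3],"dr": [0,0,0]},{"gripper": -0.3,"offset": [0,0,0.2],"dr": [0,0,0]},{"gripper": -0.3,"offset": [0,0,0],"dr": [0,0,0]},{"gripper": -0.3,"offset": [0,0,0],"dr": [0,0,0]}])

```text
time_s: 14.05
position: [0.4632, 0.1817, 0.1646]
eef_rot: [0.669, 0.743, -0.001, -0.0]
ft_force: [-0.4, 0.4, -1.6]
opening: 0.0378
gripper_force: 25.0
```

```bash
python3 - <<'E'
from h import *
go([.4635,.1818,.073],6.25)
E
```

```text
t 14.05 pos [0.4632 0.1817 0.1646] yaw 6.02 tilt 0.08 open 0.0378 F [-0.4  0.4 -1.6]
  offset units in current axes [1.000e-03 9.000e-03 1.833e+00] dr z -0.0025; world-after-turn axes [1.21223934e-03 9.07266075e-03 1.83277153e+00]
```

Emit:
send_rows(increments=[{"gripper": -0.3,"offset": [0,0,0.3],"dr": [0,0,0]},{"gripper": -0.3,"offset": [0,0,0.4],"dr": [0,0,0]},{"gripper": -0.3,"offset": [0,0,0.4],"dr": [0,0,0]},{"gripper": -0.3,"offset": [0,0,0.3],"dr": [0,0,0]},{"gripper": -0.3,"offset": [0,0,0.2],"dr": [0,0,0]},{"gripper": -0.3,"offset": [0,0,0.1],"dr": [0,0,0]},{"gripper": -0.3,"offset": [0,0,0.05],"dr": [0,0,0]},{"gripper": -0.3,"offset": [0,0,0.04],"dr": [0,0,0]},{"gripper": -0.3,"offset": [0,0,0],"dr": [0,0,0]},{"gripper": -0.3,"offset": [0,0,0],"dr": [0,0,0]}])

```text
time_s: 15.05
position: [0.4636, 0.1824, 0.0761]
eef_rot: [0.669, 0.744, 0.0, 0.0]
ft_force: [0.5, -0.4, -1.2]
opening: 0.0377
gripper_force: 25.0
```

Emit:
send_rows(increments=[{"gripper": -0.3,"offset": [0,0,0.02],"dr": [0,0,0]},{"gripper": -0.3,"offset": [0,0,0.02],"dr": [0,0,0]},{"gripper": -0.3,"offset": [0,0,0],"dr": [0,0,0]}])

```text
time_s: 15.35
position: [0.4633, 0.1822, 0.0737]
eef_rot: [0.669, 0.744, -0.0, -0.0]
ft_force: [0.4, -0.1, -1.5]
opening: 0.0373
gripper_force: 25.0
```

Emit:
send_rows(increments=[{"gripper": -0.3,"offset": [0,0,0.02],"dr": [0,0,0]},{"gripper": -0.3,"offset": [0,0,0.01],"dr": [0,0,0]},{"gripper": -0.3,"offset": [0,0,0],"dr": [0,0,0]}])

```text
time_s: 15.65
position: [0.4634, 0.1823, 0.0731]
eef_rot: [0.668, 0.744, 0.0, 0.0]
ft_force: [-2.9, -1.2, 11.5]
opening: 0.0375
gripper_force: 25.0
```

Emit:
send_rows(increments=[{"gripper": 0.3,"offset": [0,0,0],"dr": [0,0,0]},{"gripper": 0.3,"offset": [0,0,0],"dr": [0,0,0]},{"gripper": 0.3,"offset": [0,0,0],"dr": [0,0,0]},{"gripper": 0.3,"offset": [0,0,-0.3],"dr": [0,0,0]},{"gripper": 0.3,"offset": [0,0,-0.6],"dr": [0,0,0]},{"gripper": 0.3,"offset": [0,0,-0.7],"dr": [0,0,0]},{"gripper": 0.3,"offset": [-0.76,0.05,-0.1],"dr": [0,0,0]},{"gripper": 0.3,"offset": [-0.76,0.05,0],"dr": [0,0,0]},{"gripper": 0.3,"offset": [-0.76,0.05,0],"dr": [0,0,0]},{"gripper": 0.3,"offset": [-0.76,0.05,0],"dr": [0,0,0]},{"gripper": 0.3,"offset": [-0.76,0.05,0],"dr": [0,0,0]},{"gripper": 0.3,"offset": [-0.76,0.05,0],"dr": [0,0,0]},{"gripper": 0.3,"offset": [-0.76,0.05,0],"dr": [0,0,0]},{"gripper": 0.3,"offset": [-0.76,0.05,0],"dr": [0,0,0]},{"gripper": 0.3,"offset": [-0.73,0.01,0],"dr": [0,0,0]},{"gripper": 0.3,"offset": [0,0,0],"dr": [0,0,0.067]},{"gripper": 0.3,"offset": [0,0,0],"dr": [0,0,0.067]},{"gripper": 0.3,"offset": [0,0,0],"dr": [0,0,0]},{"gripper": 0.3,"offset": [0,0,0],"dr": [0,0,0]}])

```text
time_s: 17.55
position: [0.5198, -0.1541, 0.157]
eef_rot: [0.742, 0.67, -0.0, -0.0]
ft_force: [-1.1, -0.0, -0.0]
opening: 0.057
gripper_force: 0.0
```

```bash
python3 - <<'E'
from h import *
go([.521,-.1545,.076],-5.84)
E
```

```text
t 17.55 pos [ 0.5198 -0.1541  0.157 ] yaw -5.8 tilt 0.01 open 0.057 F [-1.1 -0.  -0. ]
  offset units in current axes [-0.006  0.026  1.621] dr z 0.0005; world-after-turn axes [-0.00590847  0.02607219  1.62072082]
```

Emit:
send_rows(increments=[{"gripper": 0.3,"offset": [0,0.02,0.5],"dr": [0,0,0]},{"gripper": 0.3,"offset": [0,0,0.5],"dr": [0,0,0]},{"gripper": 0.3,"offset": [0,0,0.4],"dr": [0,0,0]},{"gripper": 0.3,"offset": [0,0,0.2],"dr": [0,0,0]},{"gripper": 0.3,"offset": [0,0,0.03],"dr": [0,0,0]},{"gripper": 0.3,"offset": [0,0,0],"dr": [0,0,0]},{"gripper": -0.3,"offset": [0,0,0],"dr": [0,0,0]},{"gripper": -0.3,"offset": [0,0,0],"dr": [0,0,0]},{"gripper": -0.3,"offset": [0,0,0],"dr": [0,0,0]},{"gripper": -0.3,"offset": [0,0,0],"dr": [0,0,0]}])

```text
time_s: 18.55
position: [0.5213, -0.1544, 0.0764]
eef_rot: [0.743, 0.669, 0.0, 0.0]
ft_force: [-0.4, -0.2, 5.7]
opening: 0.0376
gripper_force: 25.0
```

Emit:
send_rows(increments=[{"gripper": -0.3,"offset": [0,0,-0.2],"dr": [0,0,0]},{"gripper": -0.3,"offset": [0,0,-0.5],"dr": [0,0,0]},{"gripper": -0.3,"offset": [0,0,-0.6],"dr": [0,0,0]},{"gripper": -0.3,"offset": [0,0,-0.6],"dr": [0,0,0]},{"gripper": -0.3,"offset": [0,0,-0.4],"dr": [0,0,-0.067]},{"gripper": -0.3,"offset": [0,0,-0.2],"dr": [0,0,-0.067]},{"gripper": -0.3,"offset": [0,0,0],"dr": [0,0,0]}])

```text
time_s: 19.25
position: [0.5216, -0.1545, 0.2026]
eef_rot: [0.668, 0.744, 0.001, 0.001]
ft_force: [0.8, -0.2, -3.3]
opening: 0.0376
gripper_force: 25.0
```

```bash
python3 - <<'E'
from h import *
go([.529,.1892,.165],6.25)
E
```

```text
t 19.25 pos [ 0.5216 -0.1545  0.2026] yaw 6.15 tilt 0.18 open 0.0376 F [ 0.8 -0.2 -3.3]
  offset units in current axes [6.82  0.882 0.747] dr z -0.0011; world-after-turn axes [6.81802963 0.89415234 0.74659272]
```

Emit:
send_rows(increments=[{"gripper": -0.3,"offset": [0.3,0,0],"dr": [0,0,0]},{"gripper": -0.3,"offset": [0.6,0.11,0],"dr": [0,0,0]},{"gripper": -0.3,"offset": [0.8,0.11,0],"dr": [0,0,0]},{"gripper": -0.3,"offset": [0.8,0.11,0],"dr": [0,0,0]},{"gripper": -0.3,"offset": [0.8,0.11,0],"dr": [0,0,0]},{"gripper": -0.3,"offset": [0.8,0.11,0],"dr": [0,0,0]},{"gripper": -0.3,"offset": [0.8,0.11,0],"dr": [0,0,0]},{"gripper": -0.3,"offset": [0.8,0.11,0],"dr": [0,0,0]},{"gripper": -0.3,"offset": [0.7,0.11,0],"dr": [0,0,0]},{"gripper": -0.3,"offset": [0.3,0,0],"dr": [0,0,0]},{"gripper": -0.3,"offset": [0.12,0,0.2],"dr": [0,0,0]},{"gripper": -0.3,"offset": [0,0,0.3],"dr": [0,0,0]},{"gripper": -0.3,"offset": [0,0,0.2],"dr": [0,0,0]},{"gripper": -0.3,"offset": [0,0,0],"dr": [0,0,0]},{"gripper": -0.3,"offset": [0,0,0],"dr": [0,0,0]}])

```text
time_s: 20.75
position: [0.5281, 0.1886, 0.1652]
eef_rot: [0.669, 0.743, -0.001, -0.0]
ft_force: [-0.5, -0.9, -2.5]
opening: 0.0375
gripper_force: 25.0
```

```bash
python3 - <<'E'
from h import *
go([.529,.1892,.0734],6.25)
E
```

```text
t 20.75 pos [0.5281 0.1886 0.1652] yaw 6.02 tilt 0.07 open 0.0375 F [-0.5 -0.9 -2.5]
  offset units in current axes [0.01  0.021 1.836] dr z -0.0026; world-after-turn axes [0.00982475 0.02088007 1.83622704]
```

Emit:
send_rows(increments=[{"gripper": -0.3,"offset": [0,0.01,0.3],"dr": [0,0,0]},{"gripper": -0.3,"offset": [0,0,0.4],"dr": [0,0,0]},{"gripper": -0.3,"offset": [0,0,0.4],"dr": [0,0,0]},{"gripper": -0.3,"offset": [0,0,0.3],"dr": [0,0,0]},{"gripper": -0.3,"offset": [0,0,0.2],"dr": [0,0,0]},{"gripper": -0.3,"offset": [0,0,0.1],"dr": [0,0,0]},{"gripper": -0.3,"offset": [0,0,0.05],"dr": [0,0,0]},{"gripper": -0.3,"offset": [0,0,0.04],"dr": [0,0,0]},{"gripper": -0.3,"offset": [0,0,0.02],"dr": [0,0,0]},{"gripper": -0.3,"offset": [0,0,0],"dr": [0,0,0]},{"gripper": -0.3,"offset": [0,0,0],"dr": [0,0,0]}])

```text
time_s: 21.85
position: [0.5291, 0.1896, 0.0756]
eef_rot: [0.669, 0.744, 0.0, 0.0]
ft_force: [-0.4, -0.2, -2.7]
opening: 0.0377
gripper_force: 25.0
```

Emit:
send_rows(increments=[{"gripper": -0.3,"offset": [0,0,0.02],"dr": [0,0,0]},{"gripper": -0.3,"offset": [0,0,0.02],"dr": [0,0,0]},{"gripper": -0.3,"offset": [0,0,0],"dr": [0,0,0]}])

```text
time_s: 22.15
position: [0.529, 0.1896, 0.0736]
eef_rot: [0.669, 0.744, 0.0, 0.0]
ft_force: [-1.6, 0.9, 3.2]
opening: 0.0375
gripper_force: 25.0
```

Emit:
send_rows(increments=[{"gripper": -0.3,"offset": [0,0,0.01],"dr": [0,0,0]},{"gripper": 0.3,"offset": [0,0,0],"dr": [0,0,0]},{"gripper": 0.3,"offset": [0,0,0],"dr": [0,0,0]},{"gripper": 0.3,"offset": [0,0,0],"dr": [0,0,0]},{"gripper": 0.3,"offset": [0,0,-0.3],"dr": [0,0,0]},{"gripper": 0.3,"offset": [0,0,-0.6],"dr": [0,0,0]},{"gripper": 0.3,"offset": [0,0,-0.7],"dr": [0,0,0]},{"gripper": 0.3,"offset": [-0.73,-0.25,-0.1],"dr": [0,0,0]},{"gripper": 0.3,"offset": [-0.73,-0.25,0],"dr": [0,0,0]},{"gripper": 0.3,"offset": [-0.73,-0.25,0],"dr": [0,0,0]},{"gripper": 0.3,"offset": [-0.73,-0.25,0],"dr": [0,0,0]},{"gripper": 0.3,"offset": [-0.73,-0.25,0],"dr": [0,0,0]},{"gripper": 0.3,"offset": [-0.73,-0.25,0],"dr": [0,0,0]},{"gripper": 0.3,"offset": [-0.73,-0.25,0],"dr": [0,0,0]},{"gripper": 0.3,"offset": [-0.73,-0.24,0],"dr": [0,0,0]},{"gripper": 0.3,"offset": [-0.7,-0.2,0],"dr": [0,0,0]},{"gripper": 0.3,"offset": [0,0,0],"dr": [0,0,0.067]},{"gripper": 0.3,"offset": [0,0,0],"dr": [0,0,0.067]},{"gripper": 0.3,"offset": [0,0,0],"dr": [0,0,0]},{"gripper": 0.3,"offset": [0,0,0],"dr": [0,0,0]}])

```text
time_s: 24.15
position: [0.4549, -0.1473, 0.1583]
eef_rot: [0.742, 0.67, 0.0, 0.0]
ft_force: [-0.2, 0.4, -0.1]
opening: 0.057
gripper_force: 0.0
```

```bash
python3 - <<'E'
from h import *
go([.455,-.148,.076],-5.84)
E
```

```text
t 24.15 pos [ 0.4549 -0.1473  0.1583] yaw -5.8 tilt 0.05 open 0.057 F [-0.2  0.4 -0.1]
  offset units in current axes [-0.014  0.002  1.646] dr z 0.0004; world-after-turn axes [-0.01385418  0.00194811  1.64598617]
```

Emit:
send_rows(increments=[{"gripper": 0.3,"offset": [-0.01,0,0.5],"dr": [0,0,0]},{"gripper": 0.3,"offset": [0,0,0.5],"dr": [0,0,0]},{"gripper": 0.3,"offset": [0,0,0.4],"dr": [0,0,0]},{"gripper": 0.3,"offset": [0,0,0.2],"dr": [0,0,0]},{"gripper": 0.3,"offset": [0,0,0.05],"dr": [0,0,0]},{"gripper": 0.3,"offset": [0,0,0],"dr": [0,0,0]},{"gripper": -0.3,"offset": [0,0,0],"dr": [0,0,0]},{"gripper": -0.3,"offset": [0,0,0],"dr": [0,0,0]},{"gripper": -0.3,"offset": [0,0,0],"dr": [0,0,0]},{"gripper": -0.3,"offset": [0,0,0],"dr": [0,0,0]}])

```text
time_s: 25.15
position: [0.4551, -0.1479, 0.0759]
eef_rot: [0.743, 0.669, 0.0, 0.001]
ft_force: [-1.0, -0.1, 5.4]
opening: 0.0376
gripper_force: 25.0
```

Emit:
send_rows(increments=[{"gripper": -0.3,"offset": [0,0,-0.2],"dr": [0,0,0]},{"gripper": -0.3,"offset": [0,0,-0.5],"dr": [0,0,0]},{"gripper": -0.3,"offset": [0,0,-0.6],"dr": [0,0,0]},{"gripper": -0.3,"offset": [0,0,-0.6],"dr": [0,0,0]},{"gripper": -0.3,"offset": [0,0,-0.4],"dr": [0,0,-0.067]},{"gripper": -0.3,"offset": [0,0,-0.2],"dr": [0,0,-0.067]},{"gripper": -0.3,"offset": [0,0,0],"dr": [0,0,0]}])

```text
time_s: 25.85
position: [0.4554, -0.148, 0.202]
eef_rot: [0.668, 0.744, 0.001, 0.002]
ft_force: [-0.3, -1.0, -2.3]
opening: 0.0374
gripper_force: 25.0
```

```bash
python3 - <<'E'
from h import *
go([.660,.2037,.165],6.25)
E
```

```text
t 25.85 pos [ 0.4554 -0.148   0.202 ] yaw 6.15 tilt 0.19 open 0.0374 F [-0.3 -1.  -2.3]
  offset units in current axes [6.556 4.82  0.746] dr z -0.0011; world-after-turn axes [6.54782761 4.83169584 0.74564814]
```

Emit:
send_rows(increments=[{"gripper": -0.3,"offset": [0.3,0.2,0],"dr": [0,0,0]},{"gripper": -0.3,"offset": [0.6,0.45,0],"dr": [0,0,0]},{"gripper": -0.3,"offset": [0.7,0.52,0],"dr": [0,0,0]},{"gripper": -0.3,"offset": [0.7,0.52,0],"dr": [0,0,0]},{"gripper": -0.3,"offset": [0.7,0.52,0],"dr": [0,0,0]},{"gripper": -0.3,"offset": [0.7,0.52,0],"dr": [0,0,0]},{"gripper": -0.3,"offset": [0.7,0.52,0],"dr": [0,0,0]},{"gripper": -0.3,"offset": [0.7,0.52,0],"dr": [0,0,0]},{"gripper": -0.3,"offset": [0.7,0.52,0],"dr": [0,0,0]},{"gripper": -0.3,"offset": [0.5,0.35,0],"dr": [0,0,0]},{"gripper": -0.3,"offset": [0.25,0.18,0.2],"dr": [0,0,0]},{"gripper": -0.3,"offset": [0,0,0.3],"dr": [0,0,0]},{"gripper": -0.3,"offset": [0,0,0.2],"dr": [0,0,0]},{"gripper": -0.3,"offset": [0,0,0],"dr": [0,0,0]},{"gripper": -0.3,"offset": [0,0,0],"dr": [0,0,0]}])

```text
time_s: 27.35
position: [0.6588, 0.202, 0.1646]
eef_rot: [0.669, 0.743, -0.001, -0.0]
ft_force: [0.4, 0.4, -2.2]
opening: 0.038
gripper_force: 25.0
```

```bash
python3 - <<'E'
from h import *
go([.660,.2037,.073],6.25)
E
```

```text
t 27.35 pos [0.6588 0.202  0.1646] yaw 6.0 tilt 0.1 open 0.038 F [ 0.4  0.4 -2.2]
  offset units in current axes [0.033 0.03  1.831] dr z -0.0028; world-after-turn axes [0.03260416 0.03033872 1.83122098]
```

Emit:
send_rows(increments=[{"gripper": -0.3,"offset": [0.01,0.01,0.3],"dr": [0,0,0]},{"gripper": -0.3,"offset": [0,0,0.4],"dr": [0,0,0]},{"gripper": -0.3,"offset": [0,0,0.4],"dr": [0,0,0]},{"gripper": -0.3,"offset": [0,0,0.3],"dr": [0,0,0]},{"gripper": -0.3,"offset": [0,0,0.2],"dr": [0,0,0]},{"gripper": -0.3,"offset": [0,0,0.1],"dr": [0,0,0]},{"gripper": -0.3,"offset": [0,0,0.05],"dr": [0,0,0]},{"gripper": -0.3,"offset": [0,0,0.04],"dr": [0,0,0]},{"gripper": -0.3,"offset": [0,0,0.02],"dr": [0,0,0]},{"gripper": -0.3,"offset": [0,0,0],"dr": [0,0,0]},{"gripper": -0.3,"offset": [0,0,0],"dr": [0,0,0]}])

```text
time_s: 28.45
position: [0.6602, 0.2041, 0.0751]
eef_rot: [0.668, 0.744, 0.0, 0.0]
ft_force: [-0.3, -0.7, -2.8]
opening: 0.0375
gripper_force: 25.0
```

Emit:
send_rows(increments=[{"gripper": -0.3,"offset": [0,0,0.02],"dr": [0,0,0]},{"gripper": -0.3,"offset": [0,0,0.02],"dr": [0,0,0]},{"gripper": -0.3,"offset": [0,0,0],"dr": [0,0,0]}])

```text
time_s: 28.75
position: [0.6601, 0.2041, 0.0731]
eef_rot: [0.668, 0.744, 0.0, 0.0]
ft_force: [-0.4, -0.2, 2.4]
opening: 0.0376
gripper_force: 25.0
```

Emit:
send_rows(increments=[{"gripper": -0.3,"offset": [0,0,0.01],"dr": [0,0,0]},{"gripper": 0.3,"offset": [0,0,0],"dr": [0,0,0]},{"gripper": 0.3,"offset": [0,0,0],"dr": [0,0,0]},{"gripper": 0.3,"offset": [0,0,0],"dr": [0,0,0]},{"gripper": 0.3,"offset": [0,0,-0.3],"dr": [0,0,0]},{"gripper": 0.3,"offset": [0,0,-0.6],"dr": [0,0,0]},{"gripper": 0.3,"offset": [0,0,-0.7],"dr": [0,0,0]},{"gripper": 0.3,"offset": [0,0,-0.8],"dr": [0,0,0]},{"gripper": -1,"offset": [0,-0.5,-0.8],"dr": [0,0,0]},{"gripper": -1,"offset": [0,-0.6,-0.8],"dr": [0,0,0]},{"gripper": -1,"offset": [0,-0.6,-0.6],"dr": [0,0,0]},{"gripper": -1,"offset": [0,-0.4,-0.3],"dr": [0,0,0]},{"gripper": -1,"offset": [0,0,0],"dr": [0,0,0]},{"gripper": -1,"offset": [0,0,0],"dr": [0,0,0]},{"gripper": -1,"offset": [0,0,0],"dr": [0,0,0]}])

```text
time_s: 30.25
position: [0.5559, 0.1928, 0.3164]
eef_rot: [0.669, 0.744, -0.0, -0.0]
ft_force: [-0.0, 0.2, -0.3]
opening: 0.0049
gripper_force: 0.0
```

```bash
cat > cov.py <<'E'
from h import *
from scipy.optimize import least_squares
th=np.radians(6.25); ex=np.array([np.cos(th),np.sin(th),0]); n=np.array([-np.sin(th),np.cos(th),0]); ez=np.array([0,0,1.])
H=np.array([.5616,.1927,.062])+.075*n
def pt(x,a,b,phi): return H+x*ex-n*(a*np.cos(phi)-b*np.sin(phi))+ez*(a*np.sin(phi)+b*np.cos(phi))
def lip(phi,b=.008): return np.array([pt(x,a,b,phi) for x,a in [(-.05,.13),(.05,.13),(.05,.158),(-.05,.158)]])
E
python3 - <<'E'
from cov import *
go(pt(0,0,0,0)+.07*n+np.array([0,0,.25]))
for k in ["wrist","top"]:
    c=cam(k); im=imaging.grab_frame(k)[:,:,::-1].copy(); cv2.imwrite(f"pics/cv_{k}.png",im)
    hsv=cv2.cvtColor(im,cv2.COLOR_BGR2HSV); m=((abs(hsv[...,0].astype(int)-27)<6)&(hsv[...,1]>150)&(hsv[...,2]>90)).astype(np.uint8)
    nn,l,s,ce=cv2.connectedComponentsWithStats(m)
    for i in np.argsort(-s[1:,4])[:3]+1: print(k,s[i],ce[i].round(1))
    for phi in (1.7,1.75,1.8,1.85,1.9): 
        q=proj(np.vstack([lip(phi),lip(phi,0.)]),c); print(phi,q.min(0).round(1),q.max(0).round(1))
    o=im.copy(); cv2.polylines(o,[proj(lip(1.8),c).round().astype(int)],True,(255,0,255),1)
    cv2.imwrite(f"pics/cvo_{k}.png",o)
a=cv2.imread("pics/cvo_wrist.png"); b=cv2.imread("pics/cvo_top.png")
cv2.imwrite("pics/cvo.png",np.hstack([a[:400,:],cv2.resize(b[95:305,40:220],(240,280))[:, :] if 0 else np.vstack([cv2.resize(b[95:305,40:220],(240,280)),np.zeros((120,240,3),np.uint8)])]))
E
```

```text
t 30.25 pos [0.5559 0.1928 0.3164] yaw 6.09 tilt 0.05 open 0.0049 F [-0.   0.2 -0.3]
  offset units in current axes [2.885 0.105 0.088] 
1.7 [212.3  55.1] [363.5  75.5]
1.75 [212.2  43.2] [363.5  66.5]
1.8 [212.3  31.5] [363.5  57.7]
1.85 [212.4  20.3] [363.3  49. ]
1.9 [212.6   9.4] [363.   40.6]
top [402 108  26  25 450] [413.8 119.9]
top [ 75 225  15   7  72] [ 81.9 227.7]
1.7 [ 73.6 164.4] [ 95.4 230.5]
1.75 [ 69.4 165.3] [ 91.8 231.1]
1.8 [ 65.3 166.1] [ 88.4 231.7]
1.85 [ 61.6 167. ] [ 85.1 232.3]
1.9 [ 58.  167.9] [ 82.  232.8]
```

View pics/cvo.png

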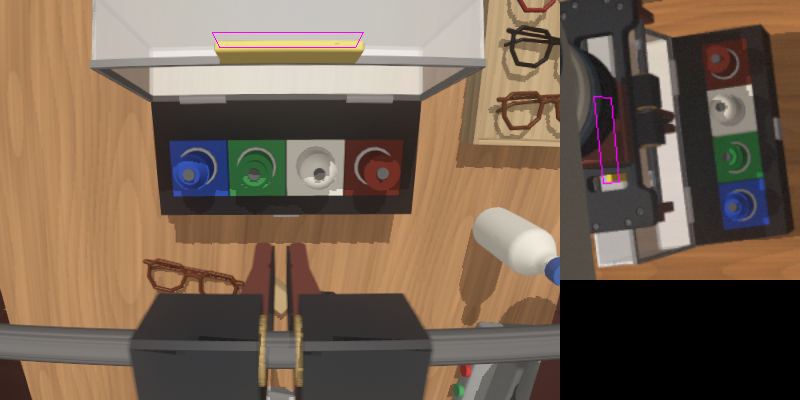

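All four wheels sit in their own sockets. The lip is at about cols 213–364 and rows 39–63, which fits a cover angle of about 1.77 rad. I go behind the lip with the fingers shut.

Emit:
send_rows(increments=[{"gripper": -1,"offset": [0.5,0.02,0],"dr": [0,0,0]},{"gripper": -1,"offset": [0.6,0.02,0],"dr": [0,0,0]},{"gripper": -1,"offset": [0.7,0.02,0],"dr": [0,0,0]},{"gripper": -1,"offset": [0.6,0.02,0],"dr": [0,0,0]},{"gripper": -1,"offset": [0.5,0.02,0],"dr": [0,0,0]},{"gripper": -1,"offset": [0,0,0.3],"dr": [0,0,0]},{"gripper": -1,"offset": [0,0,0.5],"dr": [0,0,0]},{"gripper": -1,"offset": [0,0,0.5],"dr": [0,0,0]},{"gripper": -1,"offset": [0,0,0.5],"dr": [0,0,0]},{"gripper": -1,"offset": [0,0,0.4],"dr": [0,0,0]},{"gripper": -1,"offset": [0,0,0.2],"dr": [0,0,0]},{"gripper": -1,"offset": [0,0,0],"dr": [0,0,0]},{"gripper": -1,"offset": [0,0,0],"dr": [0,0,0]}])

```text
time_s: 31.65
position: [0.5455, 0.3373, 0.1972]
eef_rot: [0.669, 0.744, -0.0, 0.0]
ft_force: [0.0, -0.1, 1.7]
opening: 0.0009
gripper_force: 0.0
```

```bash
cat > path.py <<'E'
from cov import *
import sys
s=status.sense(); p=s["position"]-H; u,h,x=-p@n,p[2],p@ex; R=Ro.from_quat(s["eef_rot"]).as_matrix()
print("t",round(s["time_s"],2),"u,h,x mm",np.round([u*1e3,h*1e3,x*1e3],1),"F",s["ft_force"].round(1),"F along -n",round(float(-s["ft_force"]@n),1))
def T(phi):
    c,q=np.cos(phi),np.sin(phi)
    if phi>np.pi/2: return .158*c-.008*q-.010, .136*q+.008*c+.002
    a=.136+.019*c; return a*c-.008*q-.010, a*q+.008*c+.002*q
if len(sys.argv)>1:
    f0,f1,k=float(sys.argv[1]),float(sys.argv[2]),int(sys.argv[3])
    for phi in np.linspace(f0,f1,k+1)[1:]:
        U,Z=T(phi); print(f"{phi:.2f} [{-(U-u)/.05:.3f}, 0, {-(Z-h)/.05:.3f}]",(U*1e3).round(1),(Z*1e3).round(1)); u,h=U,Z
E
python3 path.py 1.8 1.0 16
python3 - <<'E'
from h import *
a=imaging.grab_frame("scene")[:,:,::-1]; cv2.imwrite("pics/s5.png",cv2.resize(a[150:400,230:530],(600,500),interpolation=2))
E
```

```text
t 31.65 u,h,x mm [-70.5 135.2  -0.2] F [ 0.  -0.1  1.7] F along -n 0.1
1.75 [-0.490, 0, 0.017] -46.0 134.4
1.70 [-0.155, 0, -0.029] -38.3 135.8
1.65 [-0.156, 0, -0.022] -30.5 136.9
1.60 [-0.157, 0, -0.015] -22.6 137.7
1.55 [-0.149, 0, -0.016] -15.2 138.5
1.50 [-0.138, 0, -0.021] -8.3 139.6
1.45 [-0.140, 0, -0.013] -1.3 140.2
1.40 [-0.141, 0, -0.006] 5.8 140.5
1.35 [-0.142, 0, 0.001] 12.9 140.5
1.30 [-0.143, 0, 0.009] 20.0 140.0
1.25 [-0.143, 0, 0.017] 27.2 139.2
1.20 [-0.143, 0, 0.025] 34.3 137.9
1.15 [-0.142, 0, 0.032] 41.4 136.3
1.10 [-0.141, 0, 0.040] 48.5 134.3
1.05 [-0.139, 0, 0.048] 55.4 131.9
1.00 [-0.137, 0, 0.056] 62.3 129.1
```

View pics/s5.png

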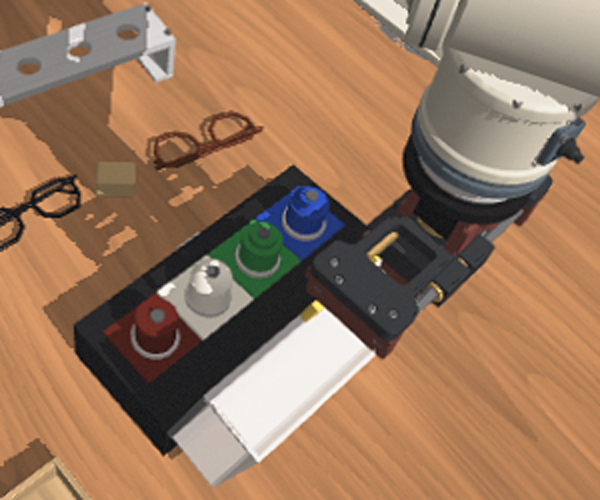

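The wheels are seated with their flanges flat on the blocks, and the gripper is behind the lip. I push the first part of the arc.

Emit:
send_rows(increments=[{"gripper": -1,"offset": [-0.17,0,0.01],"dr": [0,0,0]},{"gripper": -1,"offset": [-0.17,0,0],"dr": [0,0,0]},{"gripper": -1,"offset": [-0.15,0,0],"dr": [0,0,0]},{"gripper": -1,"offset": [-0.15,0,-0.03],"dr": [0,0,0]},{"gripper": -1,"offset": [-0.16,0,-0.02],"dr": [0,0,0]},{"gripper": -1,"offset": [-0.16,0,-0.02],"dr": [0,0,0]},{"gripper": -1,"offset": [-0.15,0,-0.02],"dr": [0,0,0]},{"gripper": -1,"offset": [-0.14,0,-0.02],"dr": [0,0,0]},{"gripper": -1,"offset": [-0.14,0,-0.01],"dr": [0,0,0]},{"gripper": -1,"offset": [-0.14,0,0],"dr": [0,0,0]}])

```text
time_s: 32.7
position: [0.5527, 0.2608, 0.2022]
eef_rot: [0.669, 0.744, -0.001, -0.0]
ft_force: [0.4, 2.8, -1.2]
opening: 0.0001
gripper_force: 1.4
```

```bash
python3 path.py 1.4 0.7 14
python3 - <<'E'
from h import *
a=imaging.grab_frame("scene")[:,:,::-1]; w=imaging.grab_frame("wrist")[:,:,::-1]; cv2.imwrite("pics/s6.png",np.hstack([cv2.resize(a[150:400,230:530],(400,333),interpolation=2),cv2.resize(w,(400,300))[:,:].repeat(1,0) if 0 else cv2.resize(w,(400,333))]))
E
```

```text
t 32.7 u,h,x mm [  6.3 140.2  -1.4] F [ 0.4  2.8 -1.2] F along -n -2.7
1.35 [-0.131, 0, -0.005] 12.9 140.5
1.30 [-0.143, 0, 0.009] 20.0 140.0
1.25 [-0.143, 0, 0.017] 27.2 139.2
1.20 [-0.143, 0, 0.025] 34.3 137.9
1.15 [-0.142, 0, 0.032] 41.4 136.3
1.10 [-0.141, 0, 0.040] 48.5 134.3
1.05 [-0.139, 0, 0.048] 55.4 131.9
1.00 [-0.137, 0, 0.056] 62.3 129.1
0.95 [-0.135, 0, 0.064] 69.0 125.9
0.90 [-0.132, 0, 0.071] 75.6 122.3
0.85 [-0.128, 0, 0.079] 82.0 118.4
0.80 [-0.124, 0, 0.086] 88.2 114.1
0.75 [-0.120, 0, 0.093] 94.2 109.4
0.70 [-0.115, 0, 0.100] 100.0 104.4
```

View pics/s6.png

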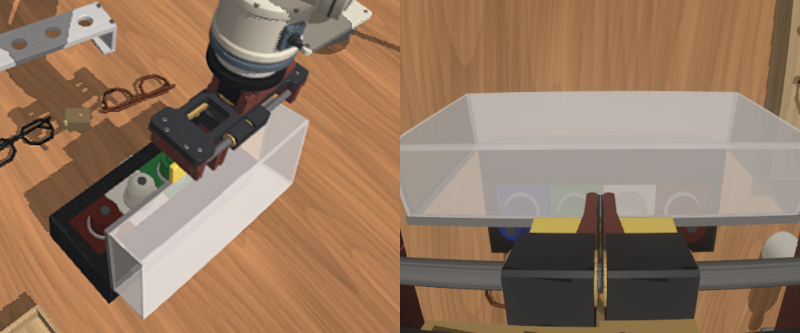

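The cover follows the fingers at about 3 N, with the fingers well on the lip. I continue.

Emit:
send_rows(increments=[{"gripper": -1,"offset": [-0.13,0,0],"dr": [0,0,0]},{"gripper": -1,"offset": [-0.14,0,0.01],"dr": [0,0,0]},{"gripper": -1,"offset": [-0.14,0,0.02],"dr": [0,0,0]},{"gripper": -1,"offset": [-0.14,0,0.03],"dr": [0,0,0]},{"gripper": -1,"offset": [-0.14,0,0.03],"dr": [0,0,0]},{"gripper": -1,"offset": [-0.14,0,0.04],"dr": [0,0,0]},{"gripper": -1,"offset": [-0.14,0,0.05],"dr": [0,0,0]},{"gripper": -1,"offset": [-0.14,0,0.06],"dr": [0,0,0]},{"gripper": -1,"offset": [-0.13,0,0.06],"dr": [0,0,0]},{"gripper": -1,"offset": [-0.13,0,0.07],"dr": [0,0,0]},{"gripper": -1,"offset": [-0.13,0,0.08],"dr": [0,0,0]},{"gripper": -1,"offset": [-0.12,0,0.09],"dr": [0,0,0]},{"gripper": -1,"offset": [-0.12,0,0.09],"dr": [0,0,0]},{"gripper": -1,"offset": [-0.12,0,0.1],"dr": [0,0,0]}])

```text
time_s: 34.2
position: [0.5632, 0.1685, 0.1658]
eef_rot: [0.668, 0.744, -0.0, 0.0]
ft_force: [-0.4, 2.0, 0.4]
opening: 0.0007
gripper_force: 0.8
```

```bash
python3 path.py 0.7 0 18
```

```text
t 34.2 u,h,x mm [ 99.2 103.8  -1. ] F [-0.4  2.   0.4] F along -n -2.0
0.66 [-0.102, 0, 0.071] 104.3 100.3
0.62 [-0.082, 0, 0.086] 108.4 95.9
0.58 [-0.079, 0, 0.090] 112.3 91.4
0.54 [-0.075, 0, 0.094] 116.1 86.7
0.51 [-0.071, 0, 0.097] 119.7 81.9
0.47 [-0.067, 0, 0.100] 123.0 76.9
0.43 [-0.063, 0, 0.103] 126.2 71.7
0.39 [-0.058, 0, 0.106] 129.1 66.4
0.35 [-0.054, 0, 0.109] 131.8 61.0
0.31 [-0.049, 0, 0.111] 134.2 55.4
0.27 [-0.045, 0, 0.113] 136.5 49.7
0.23 [-0.040, 0, 0.115] 138.4 44.0
0.19 [-0.035, 0, 0.117] 140.2 38.1
0.16 [-0.030, 0, 0.118] 141.7 32.2
0.12 [-0.024, 0, 0.120] 142.9 26.2
0.08 [-0.019, 0, 0.121] 143.9 20.2
0.04 [-0.014, 0, 0.121] 144.6 14.1
0.00 [-0.009, 0, 0.122] 145.0 8.0
```

Emit:
send_rows(increments=[{"gripper": -1,"offset": [-0.1,0,0.08],"dr": [0,0,0]},{"gripper": -1,"offset": [-0.08,0,0.09],"dr": [0,0,0]},{"gripper": -1,"offset": [-0.08,0,0.09],"dr": [0,0,0]},{"gripper": -1,"offset": [-0.07,0,0.09],"dr": [0,0,0]},{"gripper": -1,"offset": [-0.07,0,0.1],"dr": [0,0,0]},{"gripper": -1,"offset": [-0.07,0,0.1],"dr": [0,0,0]},{"gripper": -1,"offset": [-0.06,0,0.1],"dr": [0,0,0]},{"gripper": -1,"offset": [-0.06,0,0.11],"dr": [0,0,0]},{"gripper": -1,"offset": [-0.05,0,0.11],"dr": [0,0,0]},{"gripper": -1,"offset": [-0.05,0,0.11],"dr": [0,0,0]}])

```text
time_s: 35.2
position: [0.5669, 0.1345, 0.1167]
eef_rot: [0.668, 0.744, -0.0, 0.0]
ft_force: [-0.2, 1.3, -0.1]
opening: 0.0005
gripper_force: 0.5
```

```bash
python3 path.py 0.31 0 9
python3 - <<'E'
from h import *
a=imaging.grab_frame("scene")[:,:,::-1]; w=imaging.grab_frame("wrist")[:,:,::-1]; cv2.imwrite("pics/s7.png",np.hstack([cv2.resize(a[150:400,230:530],(400,333),interpolation=2),cv2.resize(w[60:360,80:480],(400,333))]))
E
```

```text
t 35.2 u,h,x mm [133.4  54.7  -1.1] F [-0.2  1.3 -0.1] F along -n -1.3
0.28 [-0.058, 0, 0.090] 136.3 50.2
0.24 [-0.036, 0, 0.102] 138.1 45.1
0.21 [-0.032, 0, 0.103] 139.7 40.0
0.17 [-0.028, 0, 0.104] 141.1 34.7
0.14 [-0.024, 0, 0.106] 142.3 29.5
0.10 [-0.020, 0, 0.106] 143.2 24.1
0.07 [-0.016, 0, 0.107] 144.0 18.8
0.03 [-0.012, 0, 0.108] 144.6 13.4
0.00 [-0.008, 0, 0.108] 145.0 8.0
```

View pics/s7.png

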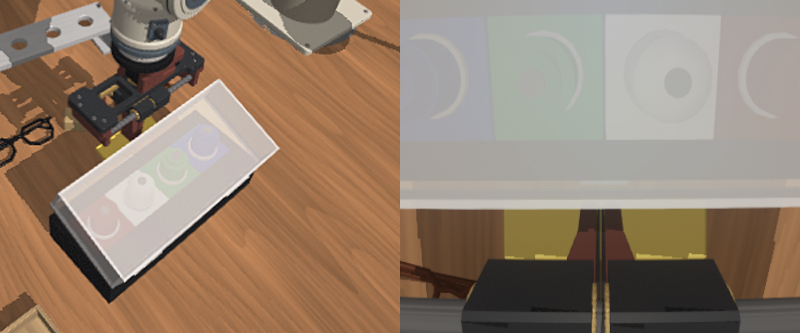

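The cover is near 0.3 rad with the fingers on the lip, clear of the front wall. I continue, slowing towards the end.

Emit:
send_rows(increments=[{"gripper": -1,"offset": [-0.05,0,0.09],"dr": [0,0,0]},{"gripper": -1,"offset": [-0.04,0,0.1],"dr": [0,0,0]},{"gripper": -1,"offset": [-0.03,0,0.1],"dr": [0,0,0]},{"gripper": -1,"offset": [-0.03,0,0.1],"dr": [0,0,0]},{"gripper": -1,"offset": [-0.02,0,0.1],"dr": [0,0,0]},{"gripper": -1,"offset": [-0.02,0,0.08],"dr": [0,0,0]},{"gripper": -1,"offset": [-0.02,0,0.08],"dr": [0,0,0]},{"gripper": -1,"offset": [-0.02,0,0.06],"dr": [0,0,0]},{"gripper": -1,"offset": [0,0,0.06],"dr": [0,0,0]},{"gripper": -1,"offset": [0,0,0.04],"dr": [0,0,0]},{"gripper": -1,"offset": [0,0,0.04],"dr": [0,0,0]},{"gripper": -1,"offset": [0,0,0.03],"dr": [0,0,0]},{"gripper": -1,"offset": [0,0,0],"dr": [0,0,0]}])

```text
time_s: 36.6
position: [0.5679, 0.1233, 0.073]
eef_rot: [0.669, 0.744, -0.0, -0.0]
ft_force: [-1.1, -0.5, -0.6]
opening: 0.0
gripper_force: 0.0
```

```bash
python3 path.py
```

```text
t 36.6 u,h,x mm [144.6  11.   -1.3] F [-1.1 -0.5 -0.6] F along -n 0.3
```

Emit:
send_rows(increments=[{"gripper": -1,"offset": [0,0,0.02],"dr": [0,0,0]},{"gripper": -1,"offset": [0,0,0.02],"dr": [0,0,0]},{"gripper": -1,"offset": [0,0,0.02],"dr": [0,0,0]},{"gripper": -1,"offset": [0,0,0],"dr": [0,0,0]}])

```text
time_s: 37.0
position: [0.5681, 0.1233, 0.0708]
eef_rot: [0.669, 0.744, 0.0, 0.0]
ft_force: [-2.5, -1.4, 6.9]
opening: 0.0008
gripper_force: 3.6
```

Emit:
send_rows(increments=[{"gripper": -1,"offset": [0,0,0.02],"dr": [0,0,0]},{"gripper": -1,"offset": [0,0,0],"dr": [0,0,0]}])

```text
time_s: 37.2
position: [0.5681, 0.1233, 0.0707]
eef_rot: [0.668, 0.744, 0.0, 0.0]
ft_force: [-6.1, -1.7, 16.5]
opening: 0.0004
gripper_force: 8.0
```

```bash
python3 path.py
python3 - <<'E'
from h import *
a=imaging.grab_frame("scene")[:,:,::-1]; w=imaging.grab_frame("wrist")[:,:,::-1]; cv2.imwrite("pics/s8.png",np.hstack([cv2.resize(a[150:400,230:530],(400,333),interpolation=2),cv2.resize(w[60:360,80:480],(400,333))]))
E
```

```text
t 37.2 u,h,x mm [144.7   8.7  -1.1] F [-6.1 -1.7 16.5] F along -n 1.0
```

View pics/s8.png

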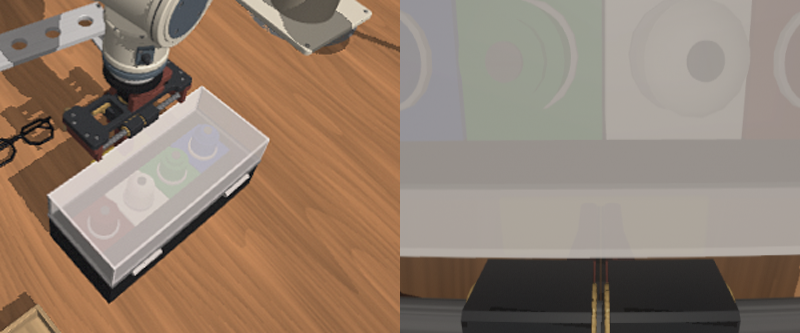

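There is a hard stop at z 0.0707 m (the lip face should be at 0.070), so the cover is fully closed. I retreat straight up.

Emit:
send_rows(increments=[{"gripper": -1,"offset": [0,0,-0.04],"dr": [0,0,0]},{"gripper": -1,"offset": [-0.02,0,-0.1],"dr": [0,0,0]},{"gripper": -1,"offset": [-0.1,0,-0.4],"dr": [0,0,0]},{"gripper": -1,"offset": [-0.2,0,-0.6],"dr": [0,0,0]},{"gripper": -1,"offset": [-0.4,0,-0.7],"dr": [0,0,0]},{"gripper": -1,"offset": [-0.4,0,-0.7],"dr": [0,0,0]},{"gripper": -1,"offset": [-0.4,0,-0.5],"dr": [0,0,0]},{"gripper": -1,"offset": [-0.2,0,-0.2],"dr": [0,0,0]},{"gripper": -1,"offset": [0,0,0],"dr": [0,0,0]},{"gripper": -1,"offset": [0,0,0],"dr": [0,0,0]}])

```text
time_s: 38.3
position: [0.5764, 0.0381, 0.23]
eef_rot: [0.669, 0.744, -0.001, -0.001]
ft_force: [0.6, -0.2, -0.2]
opening: 0.0004
gripper_force: 0.0
```

```bash
python3 - <<'E'
from cov import *
w=imaging.grab_frame("wrist")[:,:,::-1].copy(); c=cam("wrist"); b=imaging.grab_frame("top")[:,:,::-1]
for f,col in ((0,(255,0,255)),(.05,(255,255,0))): cv2.polylines(w,[proj(lip(f),c).round().astype(int)],True,col,1)
cv2.imwrite("pics/s9.png",np.hstack([w,np.vstack([cv2.resize(b[95:305,40:220],(240,280)),np.zeros((140,240,3),np.uint8)])]))
E
```

```text
(no output)
```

View pics/s9.png

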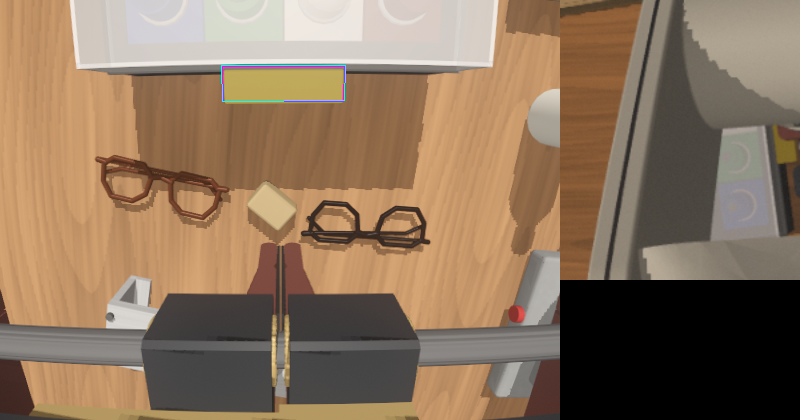

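The lip (222–345, 66–101) lies in the closed-position outline, and the robot is clear of everything. I hand in.

```bash
python3 -c "
from bench import ticket; print(ticket.sign_off())"
```

```text
the job is handed in; nothing more can be done
None
```

All four wheels are seated upright in the sockets of their own colours, the cover was lowered gently to its stop, and the job was handed in at about 38 s of the 122 s allowed; no verdict came back.

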